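Clear, load and start the platform shaker

ROBOT

A 6-joint arm with a two-finger parallel gripper is mounted at the origin on a cart in front of the work surface, level with it; the furniture and walls round the work are solid. World frame = base frame: x ahead of the robot, y to its left, z up, the work surface at z = 0. Lengths are in m, angles in rad, forces in N, time in s.
With the tool pointing down it reaches from about 0.325 to 0.75 m from the base axis. Payload 7.6 kg.
Tool frame: the origin (TCP) lies midway between the tips of the shut fingers; the grasp point (between the pads) lies 19 mm behind it (grip_point_offset is the distance from the TCP to the grasp point, in m); z points along the fingers, y is the direction in which the jaws open and shut (so a half turn about z gives the same grasp; the last joint's range is limited). The gripper opens to 85 mm and grips with 20 to 120 N. Pads are 22 mm wide; open, the fingers measure 114 mm over their backs; the gripper's body (76 mm by 85 mm) begins 54 mm behind the grasp point. The pads swing forward as they close: fully open they stand 13 mm farther back than shut.
Start: joints at [-1.313, 0.052, 1.401, -0, 1.689, -0.07], TCP at [0.169, -0.497, 0.231] pointing down, gripper open.
Joint ranges: [-2.9, 2.9], [-0.91, 2.17], [0.12, 2.37], [-1.06, 4.2], [0.26, 2.73], [-2.93, 2.93]. Speed limits (rad/s): [2.57, 2.57, 3.01, 3.14, 3.14, 3.14].

INTERFACE

Orientations are given as a unit quaternion [w, x, y, z].
In Python, from station import move_to, move_linear, move_joints, gripper_to, hold, ik, snapshot, IKError, sign_off, search_frame, read_clock, read_q, read_joint_vel, read_joint_torque, read_tool_pos, read_tool_rot, read_ft_force, read_moment, read_gripper_width, grip_point_offset gives the robot as it stands. Calls block until the motion is done:
- move_to(position, orientation): joint-space move of the TCP to a pose.
- move_linear(position, rot=None, v=0.15, contact_N=None): straight line of the TCP; rot=None keeps the orientation; v is the mean speed in m/s. With contact_N (N) it stops when the force on the tool has changed by that much, and returns True; else False.
- move_joints(angles): joint-space move.
- gripper_to(opening, squeeze=None): finger opening in m; squeeze is the grip in N (None keeps the last); returns when the fingers have stopped.
- hold(seconds).
- ik(position, orientation): joint angles nearest the present ones, or None.
- snapshot(name): name is "scene" or "top" or "wrist"; returns a dict with "frame" (420x560x3 uint8, blue, green, red), "fx", "fy", "cx", "cy" (pixels), "pose" (4x4, takes a point from camera to world coordinates). Camera axes: x right, y down, z forward; pixel columns grow to the right and rows downward; lengths in m; the calibration is good to about 2 mm. A picture is of the moment at which its call begins. There is no depth.
A pose or a line that the arm cannot do raises IKError and nothing moves.
- sign_off(): hands the job in, once; it reports no verdict.
Trained networks look in a picture, given as the dict that the camera call returned (one of the last four; its "shot" number tells which), for a name from the list of things; names that differ only in an ending like _2 or _b are one class to them, and where a whole thing is asked for, a point or a joint stands for the part that bears it (a point fixed in the world has none). Each returns a list of dicts, best first, with "score" (0 to 1); they miss things now and then, are a little off and sometimes report something else, mostly with a low value. They report only what shows in the picture. A call takes as long as a camera call. They do not tell look-alikes from the thing itself.
- search_frame(thing, picture): "bbox" ([left, top, width, height] in pixels, round what is visible of it).
Readings, each from a call of its own:
- read_clock(): time.
- read_q(): joint angles.
- read_joint_vel(): joint speeds.
- read_joint_torque(): joint torques, N m.
- read_tool_pos(): TCP position.
- read_tool_rot(): TCP orientation.
- read_ft_force(): force on the tool from outside, world axes, zero at the start.
- read_moment(): the same for the moment, N m.
- read_gripper_width(): finger opening in m.
Only numpy, scipy, OpenCV 4.12 (cv2) and the standard library are available. Lean on these libraries where they do the work, as an engineer would, in place of code of your own. Each camera call takes 0.05 s, during which the arm holds its last target.

TASK

Get the shaker ready for its next run: first guide the speed lever through its gate into the OFF slot (blue dot), then with the lever still in OFF use the scraper block to wipe all tablets off the platform into the catch pan at its right-hand end, without touching the tablets with the fingers. Stand the scraper back in its tray, set every sample pot from the worktop upright on the platform, wholly on its flat top, and when all are loaded guide the lever through the gate to the end of the FAST slot (red dot). Leave the filters and the weight where they are.

Things in the scene. Friction and masses are not known exactly. Their poses are not given: they have to be found in the camera images.
- shaker: platform shaker, 156 x 350 mm, fixed (place and yaw vary); origin on the worktop under its middle, x to its back (away from the robot), y to its left, z up. Seen from the robot: console with the lever gate at the left (y 73 to 171 mm), flat platform in the middle, steel catch pan at the right end (y -176 to -101 mm)
- platform_mid (a point): on the platform's top, shaker frame (0, -15, 50) mm; axes as the shaker's. The flat top is clear in the shaker frame from x -72 to 72 and from y -100 (open edge towards the pan, no rim) to y 64 mm; the rims at front, back and left are 6 mm wide and stand 6 mm above the top
- pan_mid (a point): centre of the catch pan's floor, shaker frame (0, -138.5, 36) mm; the pan is 154 x 72 mm inside, its rim 52 mm above the worktop and 3 mm thick
- gate_mid (a point): top face of the gate plate where both gate joints read 0, shaker frame (0, 122, 50) mm; axes as the shaker's. The lever's 10 mm stem runs in a zigzag channel 14 mm wide through the plate. Legs as (gate_x, gate_y) in mm: OFF end (-30,-16) to (-30,12), to (0,12), along the middle leg past (0,-12) to SLOW end (0,-26, yellow dot); branch from (0,-12) to (30,-12), to FAST end (30,16)
- slot_off (a point): OFF slot end beside the blue dot, on the plate's top: gate joints (-30, -16) mm; the stem can go at most 2 mm farther
- slot_fast (a point): FAST slot end beside the red dot: gate joints (30, 16) mm; the stem can go at most 2 mm farther
- gate_x (a joint): lever position along the shaker's x (m, grows away from the robot), 0 at gate_mid
- gate_y (a joint): lever position along the shaker's y (m, grows to the left), 0 at gate_mid. It starts anywhere on the middle leg. The lever slides flat, needs about 1.5 N per axis and stays where it is left
- knob (a point): middle of the lever's upright black knob with a red ring: cylinder 22 mm in diameter and 30 mm high, its centre 26 mm above the gate plate (underside 11 mm above the plate); it slides with the lever
- dock: low open white tray in which the scraper stands, fixed, 126 (x) x 60 (y) x 12 mm, walls and floor 4 mm; origin at the centre of its underside (place and yaw vary)
- scraper_mid (a point): middle (half-way up, 26.5 mm above its lower edge) of the loose blue scraper block, about 0.12 kg, 53 mm high, standing upright; long axis x. Lower 20 mm: blade 90 mm long and 22 mm thick (its rubber lowest 6 mm 18 mm thick); above it a handle 70 mm long and 16 mm thick (y), from 20 to 53 mm up: grasp it there across its thickness
- tablet_1_mid (a point): middle of a loose orange round tablet, 16 mm in diameter, 6 mm thick, lying on the platform at the start; may be absent
- tablet_2_mid (a point): middle of a loose white oblong tablet, 20 x 11 x 7 mm, lying on the platform at the start; may be absent
- tablet_3_mid (a point): middle of a loose orange round tablet, 16 mm in diameter, 6 mm thick, lying on the platform at the start; may be absent
- tablet_4_mid (a point): middle of a loose white oblong tablet, 20 x 11 x 7 mm, lying on the platform at the start; may be absent
- tablet_5_mid (a point): middle of a loose orange round tablet, 16 mm in diameter, 6 mm thick, lying on the platform at the start; may be absent
- pot_1_mid (a point): middle (half-way up, z along its axis) of a loose squat white sample pot with a blue screw lid, 40 mm in diameter, 24 mm high, about 45 g, standing on the worktop at the start; may be absent
- pot_2_mid (a point): middle (half-way up, z along its axis) of a loose squat white sample pot with a green screw lid, 40 mm in diameter, 24 mm high, about 45 g, standing on the worktop at the start; may be absent
- pot_3_mid (a point): middle (half-way up, z along its axis) of a loose squat white sample pot with a yellow screw lid, 40 mm in diameter, 24 mm high, about 45 g, standing on the worktop at the start; may be absent
- pot_4_mid (a point): middle (half-way up, z along its axis) of a loose squat white sample pot with a blue screw lid, 40 mm in diameter, 24 mm high, about 45 g, standing on the worktop at the start; may be absent
- pot_5_mid (a point): middle (half-way up, z along its axis) of a loose squat white sample pot with a green screw lid, 40 mm in diameter, 24 mm high, about 45 g, standing on the worktop at the start; may be absent
- filter_1: white syringe filter disc, 27 mm wide, 16 mm high, behind the pots (bystander, origin at its underside)
- filter_2: yellow syringe filter disc, 27 mm wide, 16 mm high, behind the pots (bystander, origin at its underside)
- weight_1: steel calibration weight, 24 mm wide, 30 mm high, behind the pots (bystander, origin at its underside)
Mind the look-alikes: they are no part of the job. What is shaped like the part that bears pot_5_mid but black or pink is not meant.

How it is judged:
On the way, in this order (a step that is already met when the one before it is completed fails the run):
1. the lever is in the OFF slot (value of joint gate_x between -0.036 and -0.024 m and value of joint gate_y between -0.022 and -0.01 m), for 0.2 s.
2. every tablet lies in the catch pan, with the lever in OFF (all of step 1 and x of tablet_1_mid in the frame of shaker between -0.078 and 0.078 m and y of tablet_1_mid in the frame of shaker between -0.178 and -0.1 m and z of tablet_1_mid in the frame of shaker between 0.02 and 0.05 m and x of tablet_2_mid in the frame of shaker between -0.078 and 0.078 m and y of tablet_2_mid in the frame of shaker between -0.178 and -0.1 m and z of tablet_2_mid in the frame of shaker between 0.02 and 0.05 m and x of tablet_3_mid in the frame of shaker between -0.078 and 0.078 m and y of tablet_3_mid in the frame of shaker between -0.178 and -0.1 m and z of tablet_3_mid in the frame of shaker between 0.02 and 0.05 m and x of tablet_4_mid in the frame of shaker between -0.078 and 0.078 m and y of tablet_4_mid in the frame of shaker between -0.178 and -0.1 m and z of tablet_4_mid in the frame of shaker between 0.02 and 0.05 m and x of tablet_5_mid in the frame of shaker between -0.078 and 0.078 m and y of tablet_5_mid in the frame of shaker between -0.178 and -0.1 m and z of tablet_5_mid in the frame of shaker between 0.02 and 0.05 m), for 0.2 s.
3. every pot stands upright on the platform, with the lever in OFF (all of step 1 and x of pot_1_mid in the frame of shaker between -0.054 and 0.054 m and y of pot_1_mid in the frame of shaker between -0.084 and 0.046 m and z of pot_1_mid in the frame of shaker between 0.056 and 0.068 m and angle between each of pot_1_mid, pot_2_mid, pot_3_mid, pot_4_mid, pot_5_mid's own z axis and vertical below 0.15 rad and x of pot_2_mid in the frame of shaker between -0.054 and 0.054 m and y of pot_2_mid in the frame of shaker between -0.084 and 0.046 m and z of pot_2_mid in the frame of shaker between 0.056 and 0.068 m and x of pot_3_mid in the frame of shaker between -0.054 and 0.054 m and y of pot_3_mid in the frame of shaker between -0.084 and 0.046 m and z of pot_3_mid in the frame of shaker between 0.056 and 0.068 m and x of pot_4_mid in the frame of shaker between -0.054 and 0.054 m and y of pot_4_mid in the frame of shaker between -0.084 and 0.046 m and z of pot_4_mid in the frame of shaker between 0.056 and 0.068 m and x of pot_5_mid in the frame of shaker between -0.054 and 0.054 m and y of pot_5_mid in the frame of shaker between -0.084 and 0.046 m and z of pot_5_mid in the frame of shaker between 0.056 and 0.068 m), for 0.2 s.
4. the lever is at the end of the FAST slot (value of joint gate_x between 0.024 and 0.036 m and value of joint gate_y between 0.01 and 0.022 m), for 0.2 s.
At the end, for the whole second after the job is handed in: the lever is within 6 mm of the end of the FAST slot; every tablet lies in the catch pan; every pot stands upright (within 0.15 rad) and at rest on the platform wholly on its flat top (axis at least 18 mm inside the rims and 16 mm from the open edge); the scraper stands upright in its tray (all of step 4 and x of tablet_1_mid in the frame of shaker between -0.078 and 0.078 m and y of tablet_1_mid in the frame of shaker between -0.178 and -0.1 m and z of tablet_1_mid in the frame of shaker between 0.02 and 0.05 m and x of tablet_2_mid in the frame of shaker between -0.078 and 0.078 m and y of tablet_2_mid in the frame of shaker between -0.178 and -0.1 m and z of tablet_2_mid in the frame of shaker between 0.02 and 0.05 m and x of tablet_3_mid in the frame of shaker between -0.078 and 0.078 m and y of tablet_3_mid in the frame of shaker between -0.178 and -0.1 m and z of tablet_3_mid in the frame of shaker between 0.02 and 0.05 m and x of tablet_4_mid in the frame of shaker between -0.078 and 0.078 m and y of tablet_4_mid in the frame of shaker between -0.178 and -0.1 m and z of tablet_4_mid in the frame of shaker between 0.02 and 0.05 m and x of tablet_5_mid in the frame of shaker between -0.078 and 0.078 m and y of tablet_5_mid in the frame of shaker between -0.178 and -0.1 m and z of tablet_5_mid in the frame of shaker between 0.02 and 0.05 m and x of pot_1_mid in the frame of shaker between -0.054 and 0.054 m and y of pot_1_mid in the frame of shaker between -0.084 and 0.046 m and z of pot_1_mid in the frame of shaker between 0.056 and 0.068 m and angle between each of pot_1_mid, pot_2_mid, pot_3_mid, pot_4_mid, pot_5_mid, scraper_mid's own z axis and vertical below 0.15 rad and x of pot_2_mid in the frame of shaker between -0.054 and 0.054 m and y of pot_2_mid in the frame of shaker between -0.084 and 0.046 m and z of pot_2_mid in the frame of shaker between 0.056 and 0.068 m and x of pot_3_mid in the frame of shaker between -0.054 and 0.054 m and y of pot_3_mid in the frame of shaker between -0.084 and 0.046 m and z of pot_3_mid in the frame of shaker between 0.056 and 0.068 m and x of pot_4_mid in the frame of shaker between -0.054 and 0.054 m and y of pot_4_mid in the frame of shaker between -0.084 and 0.046 m and z of pot_4_mid in the frame of shaker between 0.056 and 0.068 m and x of pot_5_mid in the frame of shaker between -0.054 and 0.054 m and y of pot_5_mid in the frame of shaker between -0.084 and 0.046 m and z of pot_5_mid in the frame of shaker between 0.056 and 0.068 m and linear speed of each of pot_1, pot_2, pot_3, pot_4, pot_5, scraper below 0.02 m/s and x of scraper_mid in the frame of dock between -0.03 and 0.03 m and y of scraper_mid in the frame of dock between -0.022 and 0.022 m and z of scraper_mid in the frame of dock between 0.022 and 0.04 m); the robot touches nothing.
It fails at once if a finger pushes a tablet (more than 1 N) (contact force between the fingers and tablet_1 above 1 N or contact force between the fingers and tablet_2 above 1 N or contact force between the fingers and tablet_3 above 1 N or contact force between the fingers and tablet_4 above 1 N or contact force between the fingers and tablet_5 above 1 N).
It fails at once if a filter or the weight is moved more than 30 mm (distance of any of filter_1, filter_2, weight_1 from where it was at the start of the episode above 0.03 m).
Of tablet_1, tablet_2, tablet_3, tablet_4, tablet_5 only 3 to 5 are there at a start; the rules pass over those that are not, and their reading is None.
Of pot_1, pot_2, pot_3, pot_4, pot_5 only 3 to 5 are there at a start; the rules pass over those that are not, and their reading is None.
At some moment in a run one of pot_1, pot_2, pot_3, pot_4, pot_5 may be knocked a few centimetres aside while the robot is not near it.
It also fails if it takes over 210 s, if anything falls off the work surface, if the arm or the gripper's body presses on something with over 40 N, if the wrist force passes 120 N, or if a joint passes its speed limit or range.

## Working session

There is one attempt and no reset: what is moved stays moved. The work goes in short steps, each a Python script; the robot and the scene stay as the last script left them, time stands still between calls to the robot, and variables do not carry over. Pictures are saved under pics/ and viewed, and the job is handed in when it is done.

```bash
ls -la; mkdir -p pics; cat > h.py <<'E'
import numpy as np, cv2, time
from station import *
def save(name, fn, crop=None, scale=1):
    s=snapshot(name); im=np.array(s['frame'])
    if crop: x,y,w,h=crop; im=im[y:y+h,x:x+w]
    if scale!=1: im=cv2.resize(im,None,fx=scale,fy=scale,interpolation=cv2.INTER_CUBIC)
    cv2.imwrite('pics/'+fn,im); return s
def px2w(s,u,v,z):
    P=np.array(s['pose']); d=P[:3,:3]@np.array([(u-s['cx'])/s['fx'],(v-s['cy'])/s['fy'],1.])
    o=P[:3,3]; t=(z-o[2])/d[2]; return o+t*d
def w2px(s,p):
    P=np.array(s['pose']); c=P[:3,:3].T@(np.array(p,float)-P[:3,3])
    return np.array([s['fx']*c[0]/c[2]+s['cx'], s['fy']*c[1]/c[2]+s['cy']])
E
python3 - <<'E'
from h import *
for n in('scene','top','wrist'):
    s=save(n,n+'0.png'); print(n,s['fx'],s['fy'],s['cx'],s['cy'],np.round(s['pose'],3).tolist(),s['shot'])
print(read_clock(),read_tool_pos(),read_tool_rot(),read_gripper_width(),grip_point_offset)
E
```

```text
total 12
drwxr-xr-x  3 agent agent 4096 Dec  6 02:37 .
drwxr-xr-x 23 root  root  4096 Dec  6 02:37 ..
drwxr-xr-x  2 agent agent 4096 Dec  6 02:37 pics
scene 502.8755345993399 502.8755345993399 276.88560788317466 212.26353546844226 [[-0.672, -0.477, 0.566, 0.046], [-0.74, 0.449, -0.5, 0.665], [-0.015, -0.755, -0.655, 0.781], [0.0, 0.0, 0.0, 1.0]] 1
top 510.307355542279 510.307355542279 287.17696792000066 206.6178865321034 [[-0.007, -0.995, 0.103, 0.517], [-1.0, 0.007, 0.005, 0.123], [-0.006, -0.103, -0.995, 1.289], [0.0, 0.0, 0.0, 1.0]] 2
wrist 376.97168565454274 376.97168565454274 280.4398442769572 206.4199718963411 [[0.322, -0.905, -0.279, 0.241], [-0.947, -0.308, -0.093, -0.473], [-0.002, 0.295, -0.956, 0.373], [0.0, 0.0, 0.0, 1.0]] 3
0.15 [ 0.16898857 -0.4968192   0.23065256] [-6.08949354e-04  9.86600705e-01  1.63152304e-01 -6.09587381e-05] 0.08548038357772451 0.0187
```

View pics/scene0.png

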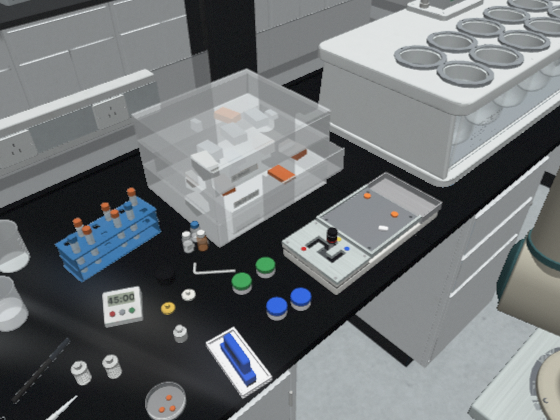

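View pics/top0.png

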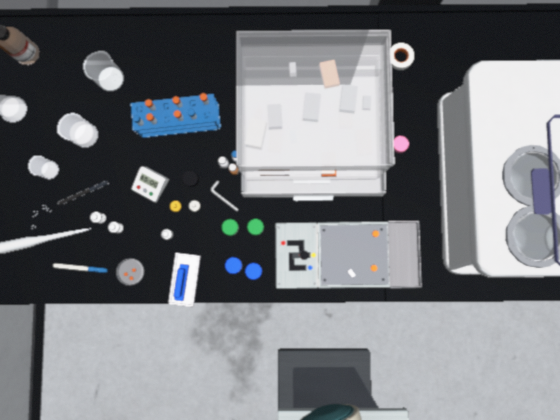

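```bash
python3 - <<'E'
import cv2
im=cv2.imread('pics/top0.png')
c=im[80:360,40:380]
cv2.imwrite('pics/topc.png',cv2.resize(c,None,fx=2,fy=2,interpolation=cv2.INTER_CUBIC))
E
```

```text
(no output)
```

View pics/topc.png

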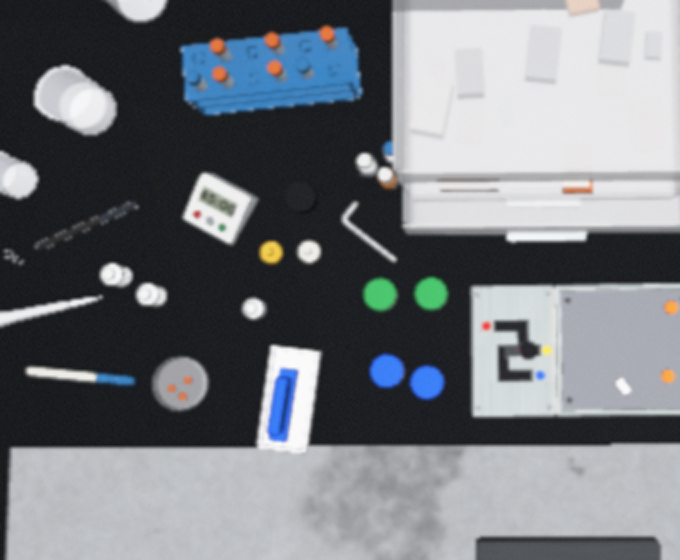

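The top view shows:
- Pots: green at (230,227) and (256,227), blue at (234,265) and (253,271), so 4 pots.
- Look-alikes: black lid at (190,178), pink at (401,144), and the yellow 27 mm filter at (175,206).
- Tablets: orange at (376,234) and (374,268), white at (351,273). Those in the dish at (130,270) are decoys.

Next I'll get coarse positions, then close wrist views.

```bash
python3 - <<'E'
from h import *
s=save('top','t1.png',crop=(262,205,170,100),scale=4)
for n in['shaker','dock','scraper_mid','pot_1_mid','tablet_1_mid','tablet_2_mid','knob','filter_1','weight_1']:
    for r in search_frame(n,s)[:7]:
        b=r['bbox'];u,v=b[0]+b[2]/2,b[1]+b[3]/2
        z={'shaker':.05,'dock':.012,'scraper_mid':.05,'pot_1_mid':.024,'tablet_1_mid':.055,'tablet_2_mid':.055,'knob':.09}.get(n,.02)
        print(n,round(r['score'],2),np.round(b,1),np.round(px2w(s,u,v,z),3))
E
```

```text
shaker 0.76 [276.9 222.5 147.1  64.9] [ 0.527 -0.023  0.05 ]
dock 0.57 [169.1 254.3  28.7  54.4] [0.464 0.388 0.012]
scraper_mid 0.75 [178.6 263.6  12.1  37.5] [0.464 0.377 0.05 ]
pot_1_mid 0.77 [245.4 262.4  17.9  15.6] [0.491 0.211 0.024]
pot_1_mid 0.63 [245.7 216.9  16.9  19.5] [0.599 0.212 0.024]
tablet_2_mid 0.28 [272.2 221.6 148.6  65.8] [ 0.528 -0.013  0.055]
knob 0.65 [298.6 250.1   8.4   8.8] [0.528 0.093 0.09 ]
filter_1 0.62 [187.2 199.9  13.2  11.1] [0.653 0.363 0.02 ]
filter_1 0.55 [170.  203.1  10.7   7.1] [0.65 0.41 0.02]
weight_1 0.7 [274.6 220.  146.9  70.3] [ 0.527 -0.02   0.02 ]
weight_1 0.59 [161.6 228.    9.6  14.8] [0.579 0.431 0.02 ]
```

View pics/t1.png

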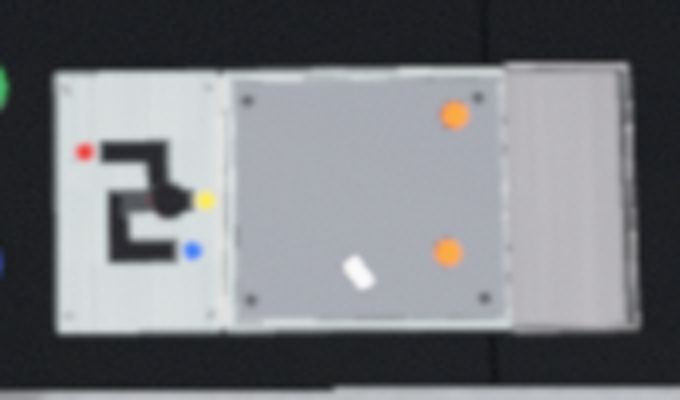

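View pics/wrist0.png

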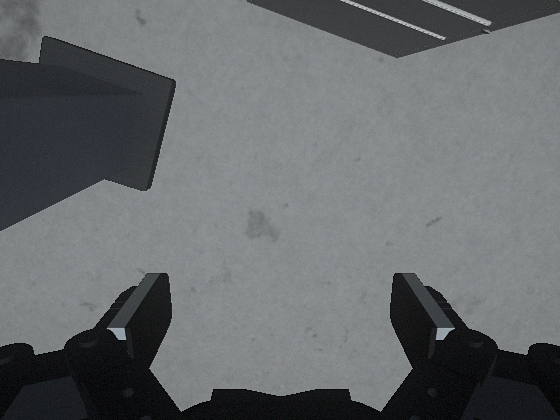

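```bash
cat >> h.py <<'E'
def Q(yaw): # deg, direction of tool x; jaws along yaw-90
    a=np.radians(yaw)/2; return [0.,float(np.cos(a)),float(np.sin(a)),0.]
def F(): return np.round(read_ft_force(),1)
E
python3 - <<'E'
from h import *
print(ik([0.36,0,.3],Q(0)))
move_to([0.36,0.0,.30],Q(0))
move_to([0.49,0.0,.24],Q(0))
s=save('wrist','w1.png'); np.save('w1.npy',np.array(s['frame'])); print(read_clock(),s['pose'])
move_to([0.48,0.25,.24],Q(0))
s2=save('wrist','w2.png')
import pickle; pickle.dump((s,s2),open('w.pkl','wb'))
print(read_clock(),F())
E
```

```text
[-1.02680336e-01 -4.28559229e-01  1.68387366e+00 -4.44089210e-16
  1.88627822e+00  1.46811599e+00]
3.2667 [[-6.28843251e-04 -9.55172037e-01 -2.96050645e-01  5.65599963e-01]
 [-9.99999791e-01  5.55704709e-04  3.31191716e-04 -6.38013982e-04]
 [-1.51828328e-04  2.96050792e-01 -9.55172186e-01  3.82666663e-01]
 [ 0.00000000e+00  0.00000000e+00  0.00000000e+00  1.00000000e+00]]
4.3 [ 0.6 -0.6 -0.3]
```

View pics/w1.png

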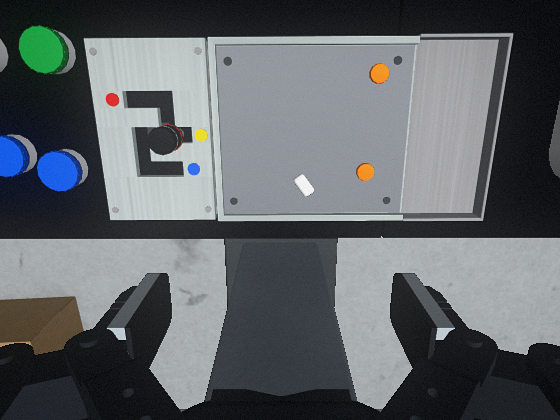

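View pics/w2.png

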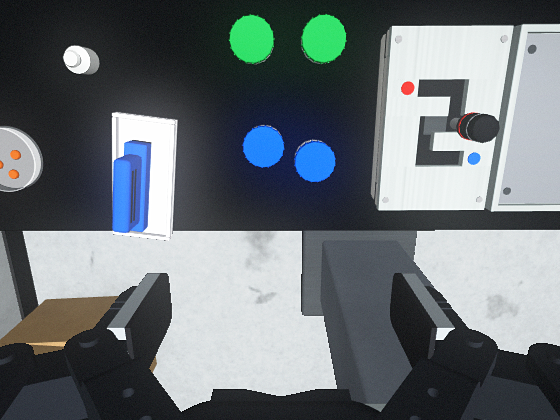

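w1 shows the shaker squarely: console corner TL at about (84,38), BL at about (110,220), knob at (165,138), tablets at (379,73), (365,172) and (304,185). w2 shows the 4 pots at (251,38), (323,38), (263,146) and (315,160), and the dock with corners (112,114), (178,120), (171,240) and (112,233). Zooming for precise corners.

```bash
python3 - <<'E'
from h import *
import pickle
s,s2=pickle.load(open('w.pkl','rb'))
a=s['frame'][25:235,75:335]; b=s['frame'][25:235,300:520]
cv2.imwrite('pics/z1.png',cv2.resize(a,None,fx=3,fy=3,interpolation=cv2.INTER_CUBIC)[:600,:800] if 0 else cv2.resize(a,(780,630-30)))
c=s2['frame'][100:250,100:190]; cv2.imwrite('pics/z2.png',cv2.resize(c,None,fx=4,fy=4,interpolation=cv2.INTER_CUBIC))
cv2.imwrite('pics/z3.png',cv2.resize(b,(660,600)))
E
```

```text
(no output)
```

View pics/z1.png

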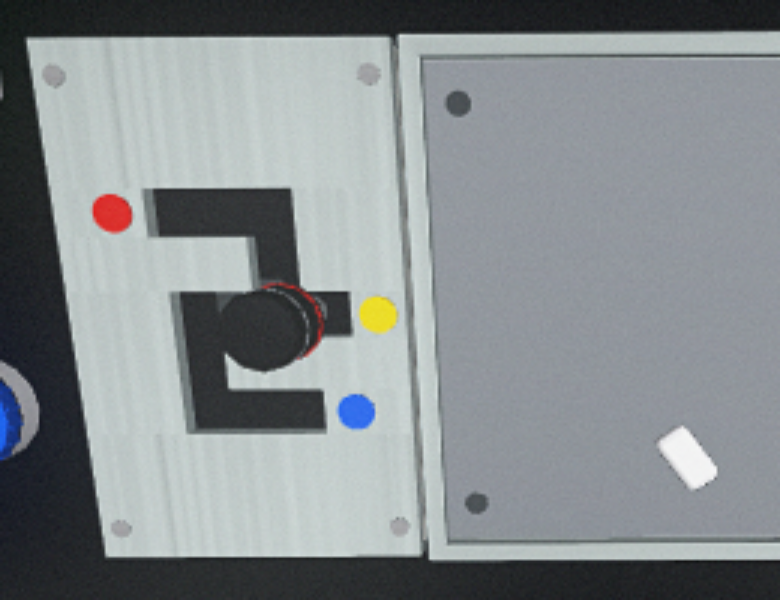

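View pics/z2.png

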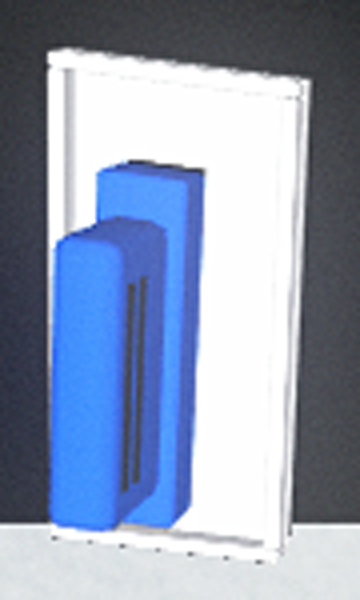

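View pics/z3.png

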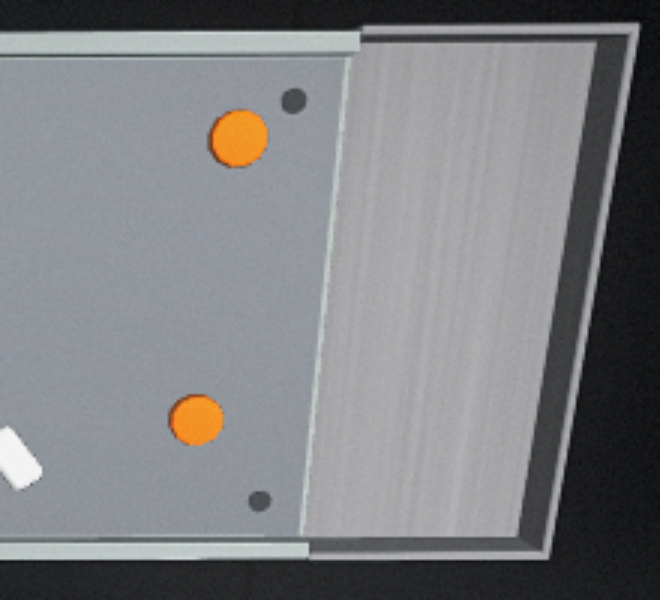

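```bash
python3 - <<'E'
from h import *
import pickle
from scipy.optimize import least_squares
s,s2=pickle.load(open('w.pkl','rb'))
A=lambda x,y:(75+(x+.5)/3-.5, 25+(y+.5)/2.857-.5)
B=lambda x,y:(300+(x+.5)/3-.5, 25+(y+.5)/2.857-.5)
C=lambda x,y:(100+(x+.5)/4-.5, 100+(y+.5)/4-.5)
obs=[(A(27,38),(78,171,50)),(A(106,557),(-78,171,50)),(A(326,433),(-37,99,50)),(A(144,188),(37,145,50)),(A(420,55),(72,64,56)),(A(445,544),(-72,64,56)),
 (B(638,24),(79,-176,52)),(B(549,558),(-79,-176,52)),(B(350,57),(72,-100,50)),(B(301,536),(-72,-100,50))]
def fit(s,obs,p0):
    W=lambda p,q:np.array([p[0]+np.cos(p[2])*q[0]/1e3-np.sin(p[2])*q[1]/1e3,p[1]+np.sin(p[2])*q[0]/1e3+np.cos(p[2])*q[1]/1e3,q[2]/1e3])
    f=lambda p:np.concatenate([w2px(s,W(p,q))-o for o,q in obs])
    r=least_squares(f,p0,x_scale=[.01,.01,.01],loss='soft_l1'); print(np.round(r.x,4),np.degrees(r.x[2])); print(np.round(f(r.x).reshape(-1,2),1).tolist()); return r.x
sh=fit(s,obs,[.527,-.02,0])
d=[(C(50,52),(63,30,12)),(C(311,82),(63,-30,12)),(C(279,557),(-63,-30,12)),(C(48,537),(-63,30,12))]
dk=fit(s2,d,[.46,.38,0])
np.save('poses.npy',[sh,dk])
# knob top: circle top center
print('knob', px2w(s,*A(263,329),.091))
for n,(u,v) in dict(t1=B(239,138),t3=B(197,419),t2=A(688,458)).items():
    w=px2w(s,u,v,.056)-np.r_[sh[:2],0]; c,q=np.cos(sh[2]),np.sin(sh[2]); print(n,np.round([(c*w[0]+q*w[1])*1e3,(-q*w[0]+c*w[1])*1e3]))
w=px2w(s,*A(263,329),.091)-np.r_[sh[:2],0];print('knob gate',np.round([(c*w[0]+q*w[1])*1e3,(-q*w[0]+c*w[1])*1e3-122]))
# scraper handle top
for pt in [(88,232),(88,527),(55,240),(122,240)]: print('scr',np.round(px2w(s2,*C(*pt),.057),4))
for pt in [(100,170),(203,172),(188,515)]: print('blade',np.round(px2w(s2,*C(*pt),.024),4))
# pots via colour
hsv=cv2.cvtColor(np.array(s2['frame']),cv2.COLOR_BGR2HSV)
for nm,lo,hi in(('blue',(100,120,80),(125,255,255)),('green',(55,100,60),(85,255,255))):
    m=cv2.inRange(hsv,lo,hi); n,l,st,ce=cv2.connectedComponentsWithStats(m)
    for i in range(1,n):
        if st[i,4]>300:
            c_,r_=cv2.minEnclosingCircle(np.argwhere(l==i)[:,::-1].astype(np.float32)); print(nm,st[i],np.round(c_,1),round(r_,1),np.round(px2w(s2,*c_,.023),4))
E
```

```text
[ 0.5284 -0.0119  0.0038] 0.21896373239765315
[[-0.4, -0.1], [-0.1, -0.1], [0.1, -0.0], [-0.9, 0.1], [-0.4, 0.5], [0.2, -0.1], [0.6, 1.0], [-0.1, -0.3], [0.3, -0.4], [0.7, -0.1]]
[ 0.47    0.3882 -0.1348] -7.7230599247661615
[[0.6, -0.9], [-1.9, 0.1], [-0.1, 1.8], [0.6, -0.3]]
knob [0.52879357 0.09013657 0.091     ]
t1 [ 50. -70.]
t3 [-32. -63.]
t2 [-44.  -9.]
knob gate [  1. -20.]
scr [0.4999 0.3873 0.057 ]
scr [0.4313 0.3959 0.057 ]
scr [0.4982 0.3948 0.057 ]
scr [0.4981 0.3801 0.057 ]
blade [0.5091 0.3967 0.024 ]
blade [0.5086 0.3723 0.024 ]
blade [0.4219 0.3849 0.024 ]
blue [ 242  125   43   43 1394] [263. 146.] 21.6 [0.5052 0.2655 0.023 ]
blue [ 112  141   39   92 2889] [132. 187.] 47.2 [0.465  0.3952 0.023 ]
blue [ 294  140   42   43 1367] [314.2 161. ] 21.4 [0.4907 0.2163 0.023 ]
green [ 228   14   47   50 1750] [251.3  38.6] 25.0 [0.5995 0.2745 0.023 ]
green [ 301   14   46   50 1755] [323.3  38.1] 25.1 [0.5998 0.2111 0.023 ]
```

Measurements hold up: shaker fit residuals are under 1 px, the knob is on the middle leg at gate (0,-20), and the four pots sit at plausible spots. Starting with the lever.

```bash
cat >> h.py <<'E'
try:
    sh,dk=np.load('poses.npy')
except Exception: pass
def S(x,y,z): # shaker mm -> world m
    c,s=np.cos(sh[2]),np.sin(sh[2]); return [float(sh[0]+(c*x-s*y)/1e3),float(sh[1]+(s*x+c*y)/1e3),z/1e3]
def Sinv(w):
    c,s=np.cos(sh[2]),np.sin(sh[2]); a,b=w[0]-sh[0],w[1]-sh[1]; return np.array([(c*a+s*b)*1e3,(-s*a+c*b)*1e3])
def G(gx,gy,z): return S(gx,gy+122,z)
YS=float(np.degrees(sh[2]))
E
python3 - <<'E'
from h import *
q=Q(90+YS)
move_to(G(0,-20,140),q); gripper_to(.045,20)
print(move_linear(G(0,-20,58),v=.15,contact_N=8),F())
gripper_to(.0,25); print('w',read_gripper_width(),F())
for p in [(0,12),(-30,12),(-30,-16)]:
    move_linear(G(*p,58),v=.06); print(p,F(),Sinv(read_tool_pos())-[0,122])
hold(.3)
gripper_to(.045); move_linear(G(-30,-16,150)); 
move_linear([0.45,0.06,.25],rot=Q(90+YS))
save('wrist','l1.png'); save('top','l1t.png',crop=(262,205,170,100),scale=4); print(read_clock())
E
```

```text
False [ 0.3 -0.   0.1]
w 0.02111899164588082 [-0.6 -0.8  5.8]
(0, 12) [-1.5  0.4  6.2] [ 0.8176251  12.22247739]
(-30, 12) [-1.4  0.2  9.2] [-29.93674117  12.18562843]
(-30, -16) [-1.1 -0.8 10. ] [-29.82666064 -16.28707738]
11.85
```

View pics/l1.png

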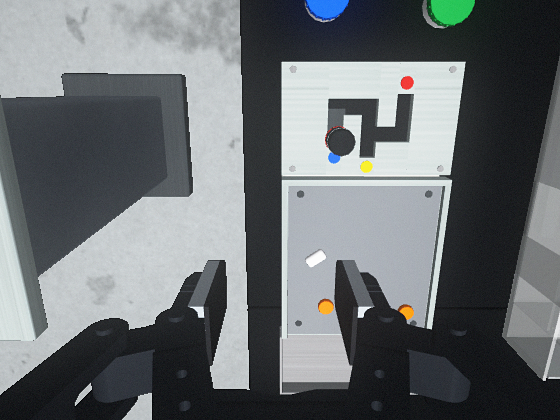

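View pics/l1t.png

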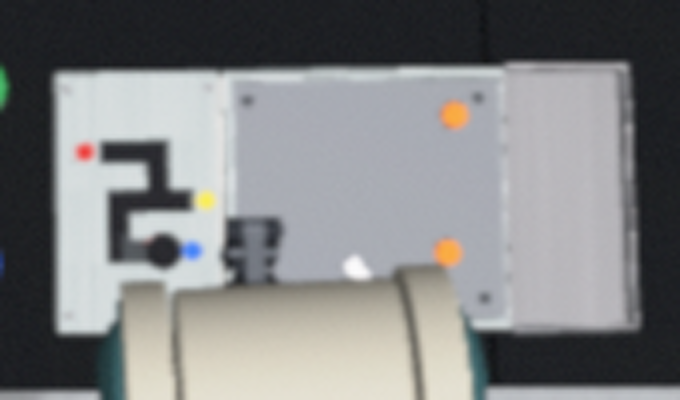

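The lever is in OFF beside the blue dot (l1: knob at (340,142)). Next is the scraper; I'll check IK first, then grasp.

```bash
python3 - <<'E'
from h import *
sc=[.4656,.3916]; yq=Q(180-7.5)
for p,qq in [([*sc,.031],yq),(S(22,40,80),Q(180+YS)),(S(-22,-110,80),Q(180+YS)),(S(22,-110,80),Q(180+YS))]:
    print(np.round(ik(p,qq),2) if ik(p,qq) is not None else None)
move_to([*sc,.16],yq); gripper_to(.045,20)
s=save('wrist','s0.png')
print(move_linear([*sc,.031],v=.12,contact_N=8),F())
gripper_to(0,40); print('w',read_gripper_width(),F(),read_tool_pos())
move_linear([*sc,.12],v=.12); print(F(),read_gripper_width())
save('wrist','s1.png');save('scene','s2.png'); print(read_clock())
E
```

```text
[ 0.64  0.43  1.37 -0.    1.34 -0.8 ]
[-0.02  0.23  1.52 -0.    1.4  -1.59]
[-0.31  0.15  1.61 -0.    1.39 -1.88]
[-0.28  0.26  1.48 -0.    1.4  -1.86]
False [-0.5  0.2  0.1]
w 0.015092287740873301 [-0.  -0.4  1.8] [0.46589307 0.39182305 0.03162669]
[-0.5  0.1 -2.4] 0.015165093599993492
16.0
```

View pics/s1.png

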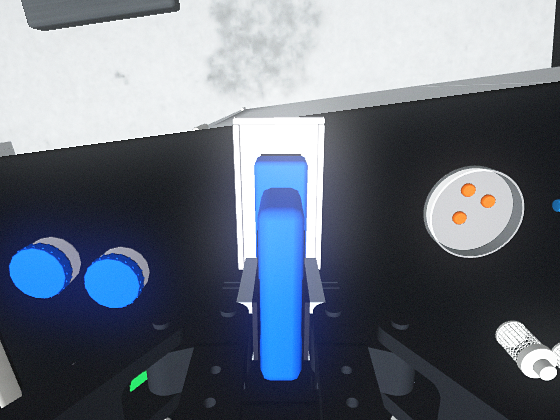

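View pics/s2.png

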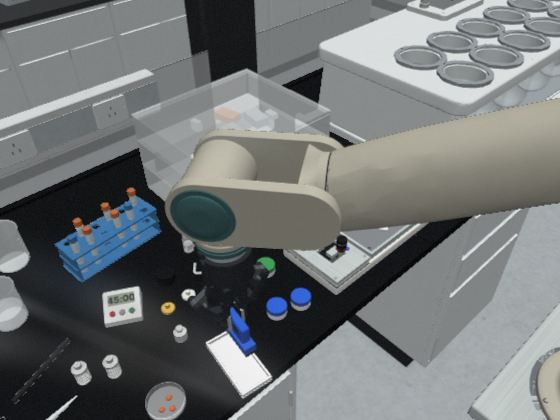

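```bash
python3 - <<'E'
from h import *
q=Q(180+YS)
move_to(S(22,40,180),q)
for x in (22,-22):
    move_linear(S(x,40,130),v=.2)
    move_linear(S(x,40,84),v=.1)
    c=move_linear(S(x,40,76),v=.02,contact_N=4); z=read_tool_pos()[2]*1e3; print('contact',c,z,F())
    z=max(z,77.0)+.4
    move_linear(S(x,40,z),v=.02)
    move_linear(S(x,-104,z),v=.07); print(F(),read_tool_pos()[2],read_gripper_width())
    move_linear(S(x,-104,130),v=.2)
move_linear(S(-22,0,200),v=.3)
move_linear([.40,.05,.25],v=.3)
save('wrist','wp.png'); save('top','wpt.png',crop=(262,205,170,100),scale=4); print(read_clock())
E
```

```text
contact True 77.61840842255744 [0.3 0.5 4.5]
[ 1.   0.4 -1.5] 0.07804044332040641 0.015196488194114972
contact True 77.59441750643907 [2.  0.3 4.9]
[ 1.3  0.2 -0.9] 0.07799952000776392 0.015268638356514593
27.6833
```

View pics/wp.png

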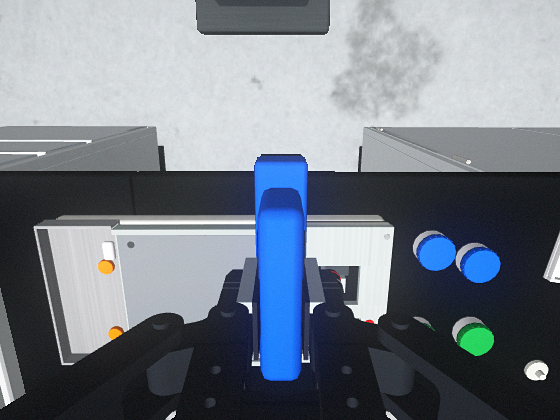

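View pics/wpt.png

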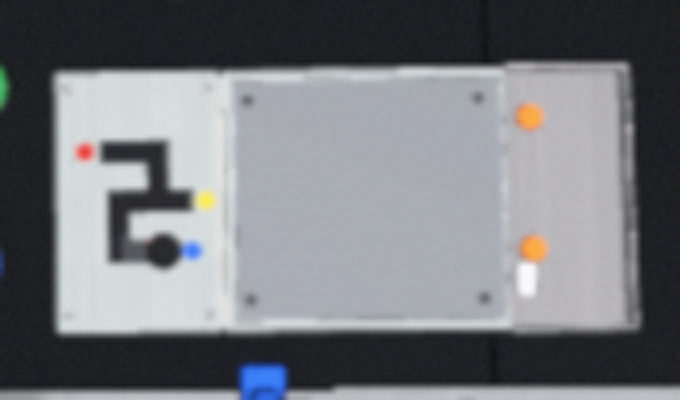

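The platform is clear, all three tablets are in the pan, and the lever is still in OFF. Putting the scraper back at the pose I picked it from, then looking at the pan and pots again.

```bash
python3 - <<'E'
from h import *
sc=[.4656,.3916]; yq=Q(180-7.5)
move_to([*sc,.16],yq)
move_linear([*sc,.045],v=.15)
print(move_linear([*sc,.0305],v=.03,contact_N=4),read_tool_pos(),F())
gripper_to(.045); hold(.2)
move_linear([*sc,.16],v=.2)
move_to([0.48,0.25,.24],Q(0))
s2=save('wrist','p1.png')
s=snapshot('scene'); cv2.imwrite('pics/p1s.png',cv2.resize(s['frame'][150:400,140:460],(800,625))[:600])
hsv=cv2.cvtColor(np.array(s2['frame']),cv2.COLOR_BGR2HSV)
for nm,lo,hi in(('blue',(100,120,80),(125,255,255)),('green',(55,100,60),(85,255,255))):
    m=cv2.inRange(hsv,lo,hi); n,l,st,ce=cv2.connectedComponentsWithStats(m)
    for i in range(1,n):
        if st[i,4]>300:
            c_,r_=cv2.minEnclosingCircle(np.argwhere(l==i)[:,::-1].astype(np.float32)); print(nm,np.round(c_,1),round(r_,1),np.round(px2w(s2,*c_,.023),4))
print(read_clock())
E
```

```text
True [0.46572164 0.39176461 0.03161761] [1.3 0.6 4. ]
blue [264.5 145.5] 21.8 [0.5052 0.2651 0.023 ]
blue [135. 187.] 47.2 [0.4644 0.3929 0.023 ]
blue [315.5 160.5] 21.3 [0.4908 0.2162 0.023 ]
green [251.5  38. ] 25.1 [0.5992 0.2754 0.023 ]
green [324.5  37.5] 25.3 [0.5996 0.2114 0.023 ]
34.275
```

View pics/p1.png

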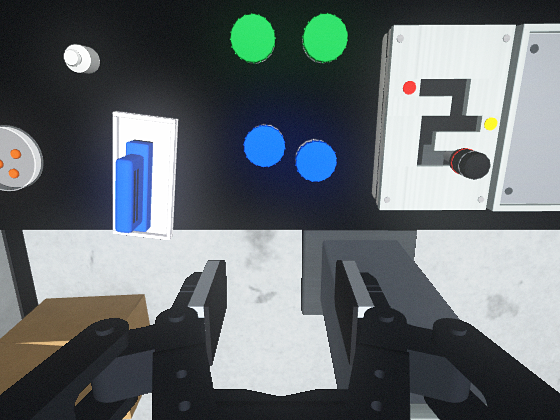

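View pics/p1s.png

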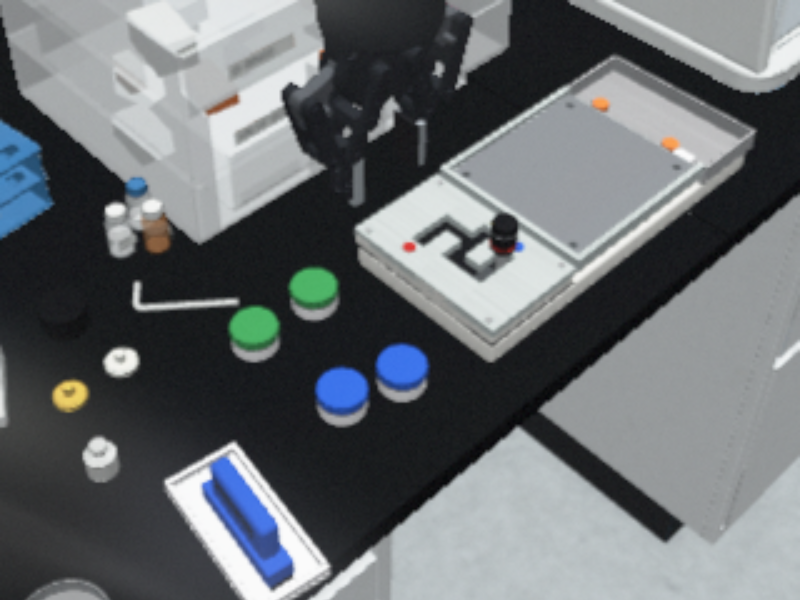

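The scraper stands in its tray, the tablets are in the pan, and the pots haven't moved. Checking the enclosure clearance behind the green pots.

```bash
python3 - <<'E'
from h import *
s=snapshot('scene')
for p in [(220,246),(217,243)]: print('front-left base',px2w(s,*p,0.0))
for p in [(345,158),(342,150)]: print('front-right',px2w(s,*p,0.0),px2w(s,*p,.05))
t=snapshot('top')
for p in [(243,195),(385,193),(295,199),(332,199)]: print(p,px2w(t,*p,0.03),px2w(t,*p,.1))
for p,y in [((.5995,.2754),90),((.5995,.2114),90),((.505,.265),73),((.4908,.2162),73)]:
    print(np.round(ik([*p,.005],Q(y)),2))
for p in [(-30,10),(30,10),(-30,-55),(30,-55)]: print(np.round(ik(S(*p,56),Q(90)),2))
E
```

```text
front-left base [0.72221165 0.23656985 0.        ]
front-left base [0.73430129 0.23569358 0.        ]
front-right [ 0.75955157 -0.21463052  0.        ] [ 0.71386727 -0.15830412  0.05      ]
front-right [ 0.79092182 -0.23728447  0.        ] [ 0.74322802 -0.1795069   0.05      ]
(243, 195) [0.67725145 0.2393013  0.03      ] [0.66831839 0.23281636 0.1       ]
(385, 193) [ 0.67967802 -0.11372204  0.03      ] [ 0.67061007 -0.10058259  0.1       ]
(295, 199) [0.66629036 0.11001269 0.03      ] [0.65796662 0.11071483 0.1       ]
(332, 199) [0.66562294 0.01813591 0.03      ] [0.6573363  0.02394544 0.1       ]
[ 0.37  0.6   1.2  -0.    1.35  0.37]
[ 0.28  0.53  1.28 -0.    1.32  0.28]
[ 0.42  0.37  1.51 -0.    1.27  0.72]
[ 0.35  0.28  1.61 -0.    1.24  0.64]
[-0.08  0.11  1.7  -0.    1.33 -0.08]
[-0.07  0.27  1.51 -0.    1.36 -0.07]
[-0.21  0.13  1.68 -0.    1.33 -0.21]
[-0.18  0.28  1.5  -0.    1.36 -0.18]
```

```bash
cat >> h.py <<'E'
def pots(s2,z=.023,ymin=.17,ymax=.34):
    hsv=cv2.cvtColor(np.array(s2['frame']),cv2.COLOR_BGR2HSV); out=[]
    for nm,lo,hi in(('blue',(100,120,80),(125,255,255)),('green',(55,100,60),(85,255,255))):
        m=cv2.inRange(hsv,lo,hi); n,l,st,ce=cv2.connectedComponentsWithStats(m)
        for i in range(1,n):
            if st[i,4]>500:
                c_,r_=cv2.minEnclosingCircle(np.argwhere(l==i)[:,::-1].astype(np.float32)); w=px2w(s2,*c_,z)
                if ymin<w[1]<ymax and r_<32: out.append((nm,w[0],w[1],round(r_,1)))
    return out
def look():
    move_to([0.48,0.25,.24],Q(0)); return snapshot('wrist')
def pick_place(p,yaw,slot):
    move_to([p[0],p[1],.10],Q(yaw)); gripper_to(.058,30)
    if move_linear([p[0],p[1],.005],v=.15,contact_N=8): print('CONTACT on descent',read_tool_pos(),F())
    gripper_to(0,30); w=read_gripper_width(); print('grip',w,F())
    if not .036<w<.043: return False
    move_linear([p[0],p[1],.16],v=.25); 
    move_to(S(*slot,130),Q(90+YS))
    move_linear(S(*slot,65),v=.2)
    c=move_linear(S(*slot,53),v=.03,contact_N=4); print('place',c,read_tool_pos()[2],F(),read_gripper_width())
    gripper_to(.052); move_linear(S(*slot,140),v=.25); return True
E
python3 - <<'E'
from h import *
s=look(); P=pots(s); print(P)
b=sorted([p for p in P if p[0]=='blue'],key=lambda p:p[2])
d=np.subtract(b[1][1:3],b[0][1:3]); yaw=float(np.degrees(np.arctan2(d[1],d[0]))); print(yaw)
print(pick_place(b[0][1:3],yaw,(-25,-72)))
s=look(); cv2.imwrite('pics/a1.png',s['frame']); print(pots(s),read_clock())
save('top','a1t.png',crop=(200,200,230,110),scale=3)
E
```

```text
[('blue', np.float64(0.505100060284937), np.float64(0.2654872791475744), 21.7), ('blue', np.float64(0.4905210768440253), np.float64(0.21634000893692068), 21.3), ('green', np.float64(0.5993481009568856), np.float64(0.2740158253587996), 25.1), ('green', np.float64(0.5994605492553496), np.float64(0.2113920534977367), 25.2)]
73.4776041550698
grip 0.03875601621250481 [ 0.1 -0.1  6.2]
place True 0.056475312678691866 [-0.1  0.1  3.4] 0.03886877175247817
True
[('blue', np.float64(0.5050797749367384), np.float64(0.2655756952718303), 21.8), ('green', np.float64(0.5991629885534818), np.float64(0.2753301463002003), 25.2), ('green', np.float64(0.5996862844400876), np.float64(0.21159873846278845), 25.1)] 42.7833
```

View pics/a1t.png

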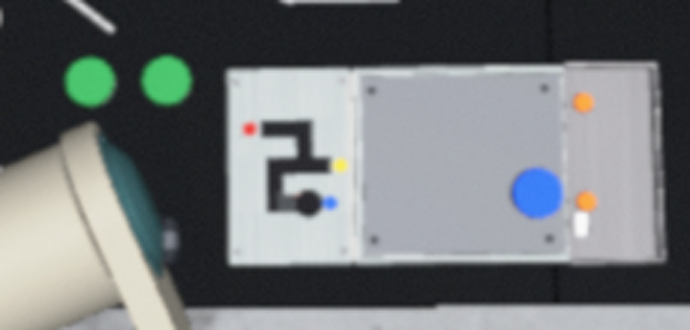

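The first pot is in place. The other three follow, with a fresh look before each.

```bash
python3 - <<'E'
from h import *
slots=[(25,-36),(-25,0),(25,36)]
for i,sl in enumerate(slots):
    s=look(); P=pots(s); print(np.round(read_clock(),1),[(p[0],round(p[1],3),round(p[2],3)) for p in P])
    if len(P)!=3-i: print('count!'); cv2.imwrite('pics/odd.png',s['frame']); break
    b=[p for p in P if p[0]=='blue'] or sorted(P,key=lambda p:p[2])
    if not pick_place(b[0][1:3],90 if b[0][0]=='green' else 73.5,sl): print('fail'); break
move_linear([.42,0.0,.27],v=.3)
move_to([0.45,-.0,.27],Q(0))
s=save('wrist','b1.png'); 
for p in pots(s,.073,-.3,.34): print(p[0],np.round(Sinv(p[1:3]),1),p[3])
save('top','b1t.png',crop=(120,180,310,130),scale=2.5); sc=snapshot('scene'); cv2.imwrite('pics/b1s.png',cv2.resize(sc['frame'][160:300,270:450],None,fx=4,fy=4,interpolation=cv2.INTER_CUBIC))
print(read_clock())
E
```

```text
43.1 [('blue', np.float64(0.505), np.float64(0.265)), ('green', np.float64(0.599), np.float64(0.274)), ('green', np.float64(0.599), np.float64(0.211))]
grip 0.03864316254348077 [-0.1 -0.9  5.3]
place True 0.05659110017712256 [ 0.  -0.   3.4] 0.03860011425946817
51.1 [('green', np.float64(0.599), np.float64(0.275)), ('green', np.float64(0.6), np.float64(0.211))]
CONTACT on descent [0.59663002 0.21034307 0.0308439 ] [-0.7 -0.4  0.2]
grip -0.00012790091212823353 [ 0.1 -0.5 -0.5]
fail
blue [ 26.3 -37. ] 25.9
blue [-23.2 -72.8] 24.0
green [ 60.  194.7] 24.8
56.8333
```

View pics/b1.png

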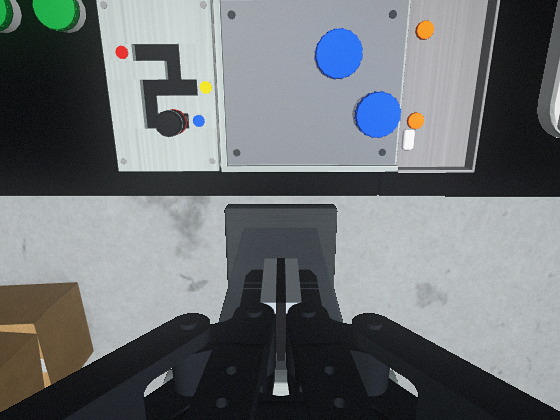

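View pics/b1s.png

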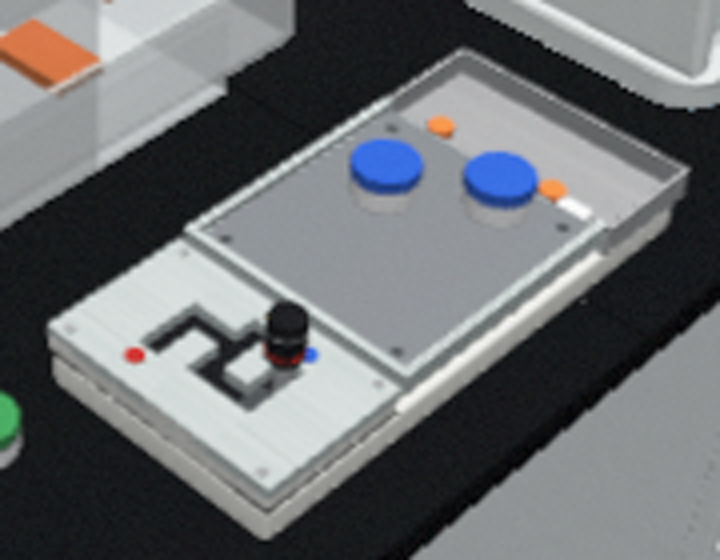

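View pics/b1t.png

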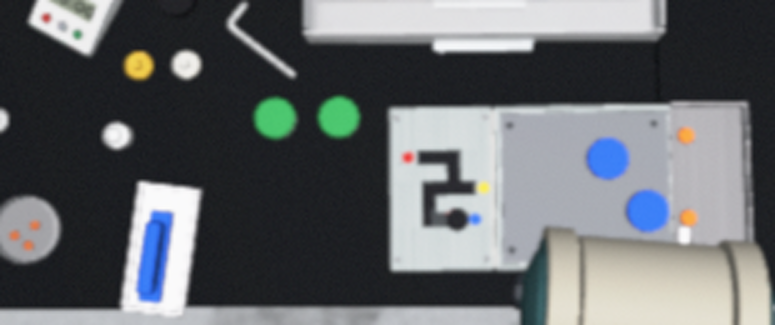

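The descent over the right green pot stopped early at z=0.031. The wide-open linkage probably touched the enclosure front; both green pots stayed where they were. I'll take the left green with the gripper turned away (yaw 135), then the right one with the jaws along y (yaw 180).

```bash
python3 - <<'E'
from h import *
slots=[(-25,0),(25,36)]
gripper_to(.058)
for sl,yaw in zip(slots,(135,180)):
    s=look(); P=pots(s); print(np.round(read_clock(),1),[(p[0],round(float(p[1]),3),round(float(p[2]),3)) for p in P])
    b=sorted(P,key=lambda p:-p[2])
    if not pick_place(b[0][1:3],yaw,sl): print('fail'); break
move_linear([.42,0.0,.27],v=.3)
move_to([0.45,-.0,.27],Q(0))
s=save('wrist','c1.png'); 
for p in pots(s,.073,-.3,.34): print(p[0],np.round(Sinv(p[1:3]),1),p[3])
save('top','c1t.png',crop=(120,180,310,130),scale=2.5)
print(read_clock())
E
```

```text
58.5 [('green', 0.6, 0.211), ('green', 0.599, 0.275)]
grip 0.03840697537830233 [-0.7 -0.3  5.7]
place True 0.05685109081962032 [-0.4  0.6  2.8] 0.03872299947009868
67.2 [('green', 0.6, 0.211)]
CONTACT on descent [0.59793592 0.21024795 0.00290373] [-2.5  0.5  5.6]
grip 0.03861831238830273 [-0.9  0.2  5.9]
place False 0.05298995537456835 [-0.6  0.3 -0.3] 0.03890540902147414
blue [ 26.2 -37. ] 25.9
blue [-23.1 -73. ] 24.3
green [25.6 34.1] 25.5
green [-23.2   0.9] 23.4
77.1917
```

View pics/c1.png

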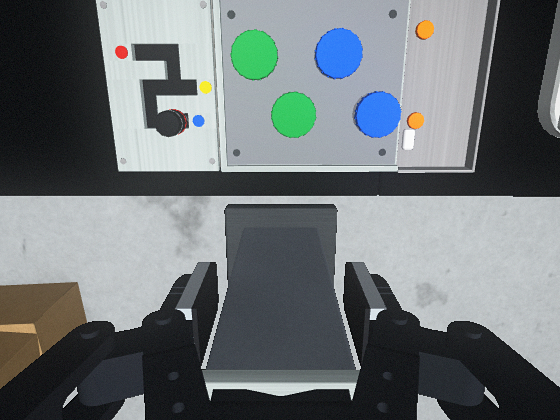

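View pics/c1t.png

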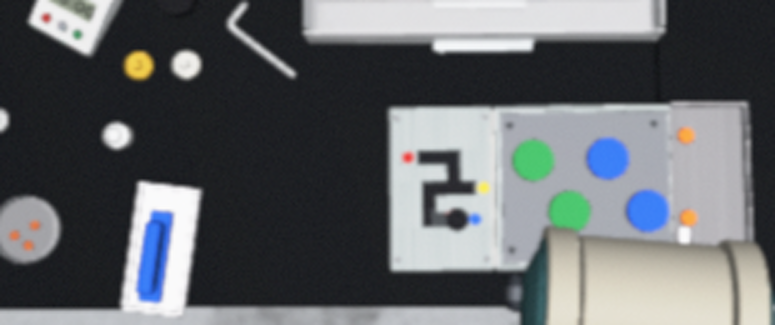

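All four pots are on the platform at (26,-37), (-23,-73), (26,34) and (-23,1), all inside limits. I'll check from the side that they're upright, then move the lever.

```bash
python3 - <<'E'
from h import *
sc=snapshot('scene'); cv2.imwrite('pics/d1s.png',cv2.resize(sc['frame'][160:300,270:450],None,fx=4,fy=4,interpolation=cv2.INTER_CUBIC))
q=Q(90+YS)
p=px2w(snapshot('wrist'),169,124,.091); print(Sinv(p)-[0,122])
E
```

```text
[-29.60412389 -16.786167  ]
```

View pics/d1s.png

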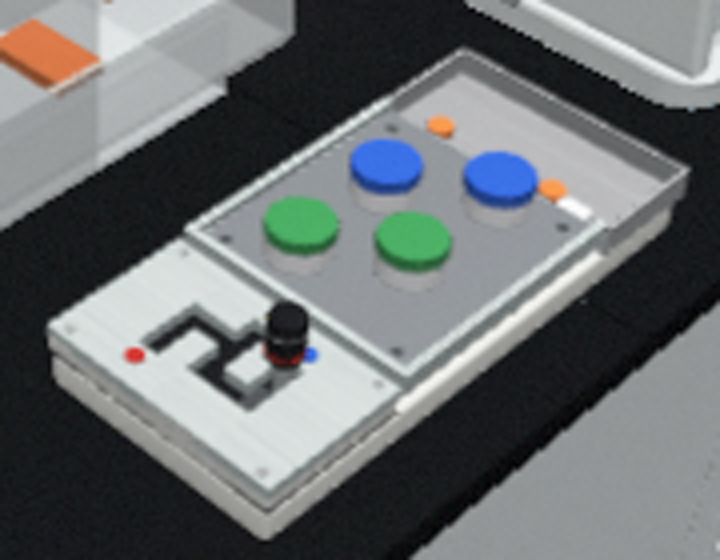

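```bash
python3 - <<'E'
from h import *
q=Q(90+YS)
move_to(G(-30,-16,140),q); gripper_to(.045,20)
print(move_linear(G(-30,-16,58),v=.12,contact_N=8),F())
gripper_to(.0,25); print('w',read_gripper_width(),F())
for p in [(-30,12),(0,12),(0,-12),(30,-12),(30,16)]:
    move_linear(G(*p,58),v=.06); print(p,F(),Sinv(read_tool_pos())-[0,122])
hold(.4)
gripper_to(.04); move_linear(G(30,16,150)); 
move_linear([0.42,0.06,.27])
move_to([0.45,-.0,.27],Q(0)); hold(.3)
s=save('wrist','e1.png'); 
for p in pots(s,.073,-.3,.34): print(p[0],np.round(Sinv(p[1:3]),1),p[3])
sc=snapshot('scene'); cv2.imwrite('pics/e1s.png',cv2.resize(sc['frame'][160:400,190:450],None,fx=2.5,fy=2.5,interpolation=cv2.INTER_CUBIC))
print(read_clock(),F())
E
```

```text
False [ 0.4 -0.3 -0.2]
w 0.021229105272793293 [-1.   0.2  4.5]
(-30, 12) [-0.8  1.6  5.3] [-29.39702599  12.35918139]
(0, 12) [1.2 1.5 5.4] [ 1.08433888 12.32326574]
(0, -12) [ 1.6 -1.2  5.8] [  0.781735  -12.4548503]
(30, -12) [ 1.3 -1.2  5.5] [ 30.93299887 -12.24259037]
(30, 16) [1.2 1.  5.4] [30.74824388 16.34266654]
blue [ 26.4 -36.9] 25.9
blue [-23.1 -72.7] 24.2
green [25.8 34.2] 25.5
green [-23.3   1.2] 23.2
87.6583 [ 0.5  0.  -1. ]
```

View pics/e1.png

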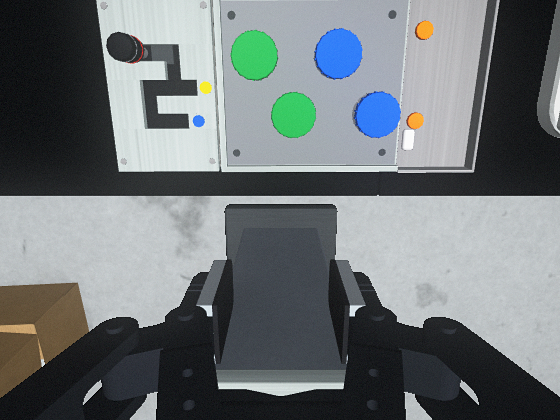

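View pics/e1s.png

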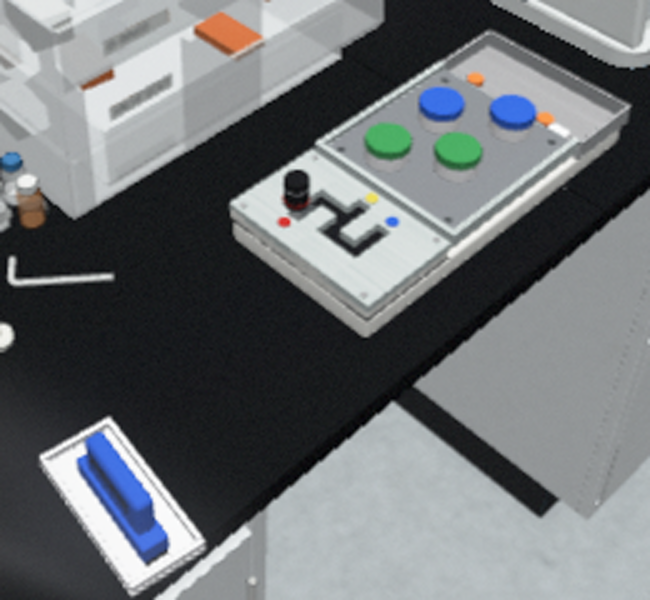

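The lever is at the red dot, four pots stand upright, the tablets are in the pan and the scraper is in its tray. One last number for the lever, then I hand in.

```bash
python3 - <<'E'
from h import *
s=snapshot('wrist'); p=Sinv(px2w(s,122.5,46.5,.091))-[0,122]; print(p)
if abs(p[0]-30)<6 and abs(p[1]-16)<6: sign_off(); print('signed',read_clock())
E
```

```text
[30.61213409 14.5989969 ]
the job is handed in; nothing more can be done
the job is handed in; nothing more can be done
```

I completed every step and handed the job in at about 88 s of the 210 s; sign-off gives no verdict, so success rests on my own checks below.

I moved the lever into OFF, wiped the three tablets into the pan with two scraper passes and put the scraper back in its tray. I then set the four pots (two blue, two green) on the platform and moved the lever to FAST.

**Last checks before hand-in:**
- **Lever:** measured at gate (30.6, 14.6) mm against a target of (30, 16).
- **Pots:** in the shaker frame at about (26,-37), (-23,-73), (26,34) and (-23,1) mm, all inside the limits and upright in the scene view.
- **Tablets:** all three are in the pan. The white one lies close to the platform edge; it looked flat, but I did not measure its height.
- **Scraper:** upright in its tray.
- **Robot:** arm clear of everything. I saw no displaced pot at any look, and the filters and weight were in their original places.

**Disagreements along the way:**
- **Right green pot, first descent:** it stopped on contact at z = 31 mm, most likely against the enclosure front. I turned the gripper for both green pots.
- **Right green pot, second descent:** it registered light contact again, but the grasp was good.
- **Right green pot, placing:** no contact signal came; the pictures showed it standing correctly.

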